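# Wet the glue brush and tidy the gluing corner

### The job

Put the gluing corner of the joiner's bench in order: fold the steel pot's hinged cover back to upright or beyond so that it stays open, take the glue brush and dip its bristle end well down into the pot while holding it, then lay the brush flat inside the shallow wooden tray and fold the cover down fully shut again. Nest every loose grey cup, right way up, into the cup that is fixed on the round wooden foot, so that all make one straight stack (at any time during the job); there are three to five loose cups. Leave the block of dark wood and the try square where they lie, and let go of everything at the end.

Things in the scene. Friction and masses are not known exactly. Their poses are not given: they have to be found in the camera images.
- pot: round open steel pot fixed to the bench, outside diameter 82 mm, inside 76 mm, 60 mm high, inner floor 6 mm above the bench. Origin: centre of its underside; +x points from its axis to the hinge of its cover (a hinge block 14 mm thick stands there, outside the wall), z up
- pot_rim (a point): centre of the pot's mouth, 60 mm above the bench
- cover (a joint): angle (rad) of the pot's round wooden cover (86 mm across, 6 mm thick, hinged on the pot's +x side): 0 is shut flat on the rim, 1.57 stands upright, 1.9 is the stop. The hinge is stiff (about 0.12 N m): the cover stays where it is left
- cover_hinge (a point): middle of the hinge axis, 51 mm from the pot's axis along the pot's +x, at rim height; the axis runs along the pot's y
- cover_handle (a point): grip point of the black knob on the cover: a disc 28 mm across and 16 mm thick on a 12 mm stem. Shut, the grip point lies 76 mm from the hinge axis towards the pot's -x and 42 mm above the rim (35 mm above the cover's upper face); it turns with the cover about the hinge, moving up and then towards the pot's +x as the cover opens
- brush: flat glue brush 220 mm long: wooden handle 145 mm long, 20 mm wide, 16 mm thick; then a steel ferrule 26 mm wide, 16 mm thick; then 44 mm of grey bristles 23 mm wide (rigid). Lies on the bench at the start. 80 g. Origin: underside, halfway along its length; x points to the bristle tip, z up when lying flat
- brush_tip (a point): end of the bristles, on the brush's axis, 110 mm from the middle and 8 mm above its underside
- brush_grip (a point): point on the brush's axis close to its centre of mass, 115 mm from the tip, 8 mm above the underside
- brush_end (a point): the handle's end, on the brush's axis, 110 mm from the middle, 8 mm above the underside
- tray: shallow wooden tray fixed to the bench, 280 x 110 mm outside, walls 5 mm thick and 16 mm high, floor 5 mm thick. Origin: centre of its underside; x along its length
- stand: round wooden foot, 90 mm across and 12 mm high, fixed to the bench, with a grey cup of the same shape as the loose ones fixed upright on it, concentric. Origin: centre of the foot's underside
- stand_rim (a point): centre of the mouth of the fixed cup, 82 mm above the bench
- cup1: loose grey plastic cup, upright at the start (may be absent); 70 mm high, tapering straight from 60 mm outside diameter at the rim to 40 mm at the foot, wall 3 mm, inner floor 34 mm above the underside, 50 g. A nested cup stands on the floor of the one below, 34 mm higher (the first has its underside 46 mm above the bench), with about 1 mm of play. Origin: centre of its underside, z up
- cup2: loose grey plastic cup, upright at the start (may be absent); 70 mm high, tapering straight from 60 mm outside diameter at the rim to 40 mm at the foot, wall 3 mm, inner floor 34 mm above the underside, 50 g. A nested cup stands on the floor of the one below, 34 mm higher (the first has its underside 46 mm above the bench), with about 1 mm of play. Origin: centre of its underside, z up
- cup3: loose grey plastic cup, upright at the start (may be absent); 70 mm high, tapering straight from 60 mm outside diameter at the rim to 40 mm at the foot, wall 3 mm, inner floor 34 mm above the underside, 50 g. A nested cup stands on the floor of the one below, 34 mm higher (the first has its underside 46 mm above the bench), with about 1 mm of play. Origin: centre of its underside, z up
- cup4: loose grey plastic cup, upright at the start (may be absent); 70 mm high, tapering straight from 60 mm outside diameter at the rim to 40 mm at the foot, wall 3 mm, inner floor 34 mm above the underside, 50 g. A nested cup stands on the floor of the one below, 34 mm higher (the first has its underside 46 mm above the bench), with about 1 mm of play. Origin: centre of its underside, z up
- cup5: loose grey plastic cup, upright at the start (may be absent); 70 mm high, tapering straight from 60 mm outside diameter at the rim to 40 mm at the foot, wall 3 mm, inner floor 34 mm above the underside, 50 g. A nested cup stands on the floor of the one below, 34 mm higher (the first has its underside 46 mm above the bench), with about 1 mm of play. Origin: centre of its underside, z up
- offcut: block of dark wood 45 x 100 x 22 mm between tray and brush, a bystander; leave it alone. Origin: centre of its underside
- square: try square lying down, stock 120 mm, blade 160 mm, a bystander; leave it alone. Origin: centre of its underside
Mind the look-alikes: they are no part of the job. What is shaped like the cup2 but red or yellow is not meant. Leave any orange or yellow look-alike of the pot alone.

How it is judged:
By the outcome, as a careful person would: the job done as asked, in the order asked, and still so for the second after the job is handed in, with the robot touching nothing.
Of cup1, cup2, cup3, cup4, cup5 only 3 to 5 are there at a start; the rules pass over those that are not, and their reading is None.
At some moment in a run one of cup1, cup2, cup3, cup4, cup5, brush may be knocked a few centimetres aside while the robot is not near it.
Once in a run the grip may slacken for a moment while it holds something.
It also fails if it takes over 210 s, if anything falls off the work surface, if the arm or the gripper's body presses on something with over 40 N, if the wrist force passes 120 N, or if a joint passes its speed limit or range.

### The arm

A 6-joint arm with a two-finger parallel gripper is mounted at the origin on the work surface. World frame = base frame: x ahead of the robot, y to its left, z up, the work surface at z = 0. Lengths are in m, angles in degrees, forces in N, time in s.
With the tool pointing down it reaches from about 0.3 to 0.75 m from the base axis. Payload 8.5 kg.
Tool frame: the origin (TCP) lies midway between the tips of the shut fingers; the grasp point (between the pads) lies 19 mm behind it; z points along the fingers, y is the line along which they close (so a half turn about z gives the same grasp; the last joint's range is limited). The gripper opens to 85 mm and grips with 20 to 120 N. Pads are 22 mm wide; open, the fingers measure 114 mm over their backs; the gripper's body (76 mm by 85 mm) begins 54 mm behind the grasp point. The pads swing forward as they close: fully open they stand 13 mm farther back than shut.
Start: joints at [-76.794, 21.807, 74.336, -0, 83.858, -12.336], TCP at [0.237, -0.496, 0.231] pointing down, gripper open.
Joint ranges: [-178.18, 178.18], [-50.72, 133.34], [12.68, 142.11], [-81.47, 261.47], [9.98, 163.14], [-165.26, 165.26]. Speed limits (degrees/s): [136.94, 136.94, 180, 180, 180, 180].

### API

Orientations are given as a 3x3 rotation matrix whose columns are the frame's x, y, z axes.
In Python, from rig import observe, optics, order, spotter gives the robot as it stands.
- The arm moves only by the tool move_arm, never from a script. Its argument "series" is text: rows parted by semicolons, each of 5 numbers parted by spaces: the shift along the tool's x, y, z in cm, then the turn about the tool's z in degrees, then the opening, from -1 (shut) to 1 (fully open). A call has 1 to 8 rows; each row is the pose to reach, as a shift and turn from the pose commanded when the call began, along the tool's axes at that moment; what a row does not reach only later rows make up. A row lasts 1/8 s, in which the tool goes at most 62.5 mm and 10.7 degrees, less where a joint would pass 70% of its speed; a pose out of reach is approached as far as the arm can. A call with a gripper value outside its range is refused whole. The fingers move at their own pace and stop on an object; "force" is the grip in N (left out, the last holds). Time passes only in rows, so rows that repeat a pose let the fingers close. It gives the time, the measured TCP pose, the force, the opening and the grip force at its end, in the units of the state.
- observe(): the state, without advancing time (a new reading comes with each control period).
- optics.get_image(name): name is "side" or "top"; returns a dict with "pixels" (420x560x3 uint8, blue, green, red), "camera_matrix" (3x3 intrinsics, pixels), "dist" ([k1, k2, p1, p2, k3] as OpenCV has them; the pictures are not rectified), "rvec" (rotation vector, rad) and "tvec" (3), from world to camera coordinates, as OpenCV has them. Camera axes: x right, y down, z forward; pixel columns grow to the right and rows downward; lengths in m; the calibration is good to about 2 mm. A picture is of the moment at which its call begins. There is no depth.
- order.close_job(): hands the job in; it is judged then, once.
Trained networks look in the newest picture that a camera, given by its name, has taken for a name from the list of things; names that differ only in an ending like _2 or _b are one class to them, and where a whole thing is asked for, a point or a joint stands for the part that bears it (a point fixed in the world has none). Each returns a list of dicts, best first, with "score" (0 to 1); they miss things now and then, are a little off and sometimes report something else, mostly with a low value. They report only what shows in the picture. A call takes as long as a camera call. They do not tell look-alikes from the thing itself.
- spotter.find_in(thing, camera): "point" ([x, y, z] in m, in world coordinates, good to about 4 mm: the middle of the surface that is visible of it).
- spotter.cut_out(thing, camera): "pixels" (420x560 bool, what is visible of it).
- spotter.mark_of(thing, camera): "point" ([x, y, z] in m, in world coordinates, good to about 4 mm: a listed point, or the origin of a listed thing).
The state is a dict: "time_s": time; "q": joint angles; "qvel": joint speeds; "joint_efforts": joint torques, N m; "position": TCP position; "tool_rot": TCP orientation; "ft_force": force on the tool from outside, world axes, zero at the start; "wrist_torque": the same for the moment, N m; "grip_width": finger opening in m; "gripper_force": force on a finger pad.
Only numpy, scipy, OpenCV 4.12 (cv2) and the standard library are available. Lean on these libraries where they do the work, as an engineer would, in place of code of your own. Each camera call takes 0.05 s, during which the arm holds its last target. There are 200 camera calls.

## Working session

There is one attempt and no reset: what is moved stays moved. The work goes in short steps, Python scripts to look and compute and a tool call to move; the robot and the scene stay as the last step left them, time stands still between calls to the robot, and variables do not carry over. Pictures are saved under pics/ and viewed, at most 14 in all, crops included, and the job is handed in when it is done.

Besides the shell and the picture viewer there is one more tool, called as name(argument=value, ...) on one line, values as JSON. move_arm: Moves the arm, as the interface text tells. Its arguments: {"type":"object","properties":{"series":{"type":"string"},"force":{"type":"number"}},"required":["series"]}

```bash
mkdir -p pics; ls
cat > h.py <<'E'
import numpy as np, cv2
from rig import observe, optics, order, spotter
def img(n,f=None):
    d=optics.get_image(n)
    if f: cv2.imwrite('pics/'+f,d['pixels'])
    return d
def proj(d,P):
    p,_=cv2.projectPoints(np.array(P,float).reshape(-1,1,3),d['rvec'],d['tvec'],d['camera_matrix'],d['dist']);return p.reshape(-1,2)
def ray(d,uv,z):
    u=cv2.undistortPoints(np.array(uv,float).reshape(-1,1,2),d['camera_matrix'],d['dist']).reshape(-1,2)
    R=cv2.Rodrigues(np.array(d['rvec']))[0];C=-R.T@np.array(d['tvec']).reshape(3)
    D=np.c_[u,np.ones(len(u))]@R
    return C+D*((z-C[2])/D[:,2])[:,None]
E
python3 - <<'E'
from h import *
a=img('side');b=img('top')
cv2.imwrite('pics/a.png',a['pixels']);cv2.imwrite('pics/b.png',b['pixels'])
np.set_printoptions(precision=3,suppress=True)
s=observe();print(s['position'],s['tool_rot'],s['time_s'])
for t in ['pot','pot_rim','cover_hinge','cover_handle','brush','brush_tip','brush_end','brush_grip','tray','stand','stand_rim','cup1','offcut','square']:
    for c in ['top','side']:
        print(t,c,[(np.round(r['point'],3).tolist(),round(r['score'],2)) for r in spotter.mark_of(t,c)])
E
```

```text
pics
[ 0.237 -0.496  0.231] [[ 0.902  0.431 -0.   ]
 [ 0.431 -0.902  0.001]
 [ 0.    -0.001 -1.   ]] 0.1
pot top [([0.296, 0.398, 0.001], 0.9), ([0.469, 0.373, -0.004], 0.57), ([0.453, 0.371, 0.118], 0.57), ([0.589, 0.527, 0.001], 0.56)]
pot side [([0.586, 0.528, -0.004], 0.82), ([0.473, 0.375, -0.004], 0.76), ([0.296, 0.396, 0.005], 0.59)]
pot_rim top [([0.585, 0.526, 0.066], 0.98), ([0.298, 0.397, 0.062], 0.96), ([0.469, 0.377, 0.061], 0.56)]
pot_rim side [([0.589, 0.526, 0.064], 0.77), ([0.469, 0.376, 0.061], 0.69), ([0.294, 0.394, 0.061], 0.59)]
cover_hinge top [([0.636, 0.55, 0.059], 0.96), ([0.348, 0.395, 0.062], 0.94), ([0.518, 0.387, 0.058], 0.79), ([0.547, 0.04, -0.0], 0.33)]
cover_hinge side [([0.52, 0.393, 0.06], 0.76), ([0.635, 0.548, 0.06], 0.7), ([0.349, 0.395, 0.059], 0.57), ([0.542, 0.046, 0.0], 0.33), ([0.457, 0.373, 0.12], 0.23)]
cover_handle top [([0.273, 0.396, 0.102], 0.85), ([0.455, 0.372, 0.115], 0.64), ([0.565, 0.52, 0.101], 0.56)]
cover_handle side [([0.272, 0.397, 0.1], 0.97), ([0.56, 0.513, 0.105], 0.95), ([0.456, 0.371, 0.119], 0.72)]
brush top [([0.457, 0
[... 631 characters left out ...]
 0.58), ([0.463, 0.126, 0.007], 0.57)]
stand_rim top [([0.432, -0.357, 0.085], 0.63)]
stand_rim side [([0.428, -0.354, 0.084], 0.78)]
cup1 top [([0.495, -0.2, 0.0], 0.84), ([0.625, -0.222, -0.002], 0.74), ([0.591, 0.253, 0.0], 0.66), ([0.386, -0.213, 0.0], 0.59), ([0.547, -0.301, 0.001], 0.52)]
cup1 side [([0.392, -0.21, -0.001], 0.84), ([0.548, -0.301, 0.001], 0.79), ([0.493, -0.205, -0.001], 0.75), ([0.623, -0.224, 0.002], 0.71), ([0.586, 0.257, -0.0], 0.63)]
offcut top [([0.547, 0.04, -0.0], 0.56), ([0.467, 0.128, 0.008], 0.55), ([0.653, -0.024, 0.001], 0.19)]
offcut side [([0.543, 0.044, 0.002], 0.56)]
square top [([0.289, 0.259, 0.002], 0.61)]
square side [([0.283, 0.26, -0.002], 0.66)]
```

View pics/a.png

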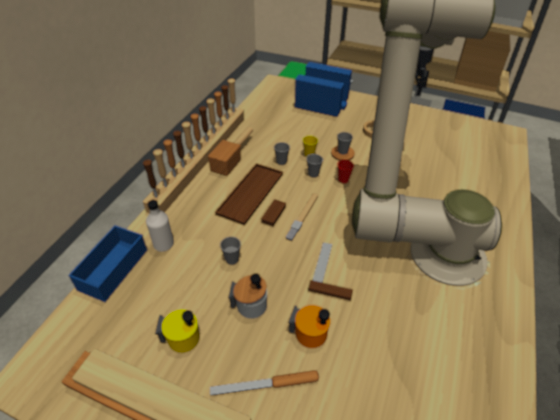

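View pics/b.png

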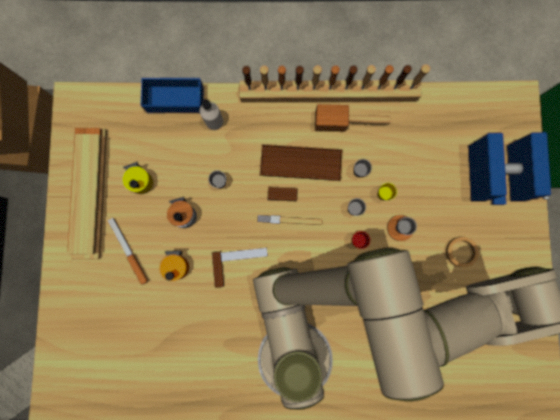

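Look-alikes for the pot, in top-image pixels: steel (180,213), yellow (136,180) and orange (173,267). For the cups: grey at (356,208), (362,168) and (218,180), with the fixed one at (405,227); red (361,240) and yellow (386,192). I choose the steel pot and the grey cups, and will check that in one crop. The arm may be hiding a further cup.

```bash
cat >> h.py <<'E'
np.set_printoptions(precision=3,suppress=True)
def go(x,y,z,yaw=None):
    """shift (cm) and turn (deg) from the present pose; yaw = world angle of closing line"""
    s=observe();R=np.array(s['tool_rot']);d=R.T@(np.array([x,y,z])-s['position'])*100
    t=0
    if yaw is not None:
        cur=np.degrees(np.arctan2(R[1,1],R[0,1])); t=-((yaw-cur+90)%180-90)
    print('go',[x,y,z],'shift',np.round(d,2),'turn',round(t,1)); return d,t
def loc(t,near=None,r=0.05,verbose=True):
    P=[]
    for c in ['top','side']:
        for m in spotter.mark_of(t,c):
            p=np.array(m['point'])
            if near is None or np.linalg.norm(p[:2]-np.array(near)[:2])<r: P.append(p);break
    if verbose: print(t,[np.round(p,3).tolist() for p in P])
    return np.mean(P,0) if P else None
E
python3 - <<'E'
from h import *
b=cv2.imread('pics/b.png')
c=np.hstack([cv2.resize(b[155:285,110:240],(400,400)),cv2.resize(b[145:275,330:460],(400,400))])
cv2.imwrite('pics/c.png',c)
p=loc('cup1',(0.494,-0.202));go(p[0],p[1],0.13);go(p[0],p[1],0.045)
E
```

```text
cup1 [[0.495, -0.2, 0.0], [0.493, -0.205, -0.001]]
go [np.float64(0.49395), np.float64(-0.20224999999999999), 0.13] shift [ 35.84 -15.45  10.13] turn 0
go [np.float64(0.49395), np.float64(-0.20224999999999999), 0.045] shift [ 35.84 -15.45  18.63] turn 0
```

View pics/c.png

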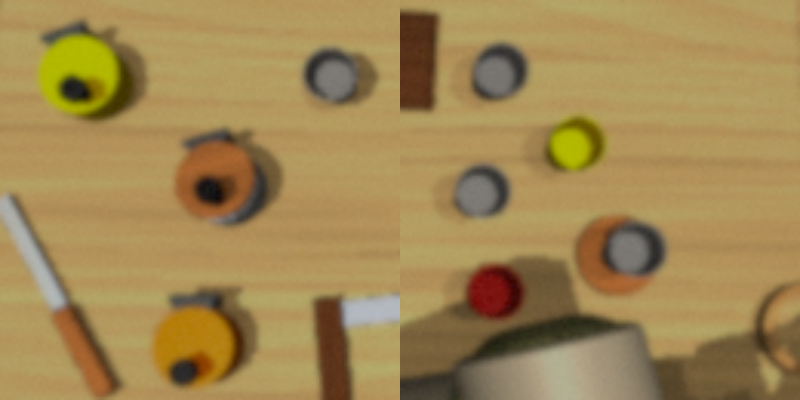

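The crop shows the steel pot with its cover slightly open at left (215,180), grey cups at left (330,75) and right (498,72) and (481,190), and the fixed cup at (633,250). The choices hold.

move_arm(series="36 -15.5 0 0 1;36 -15.5 0 0 1;36 -15.5 0 0 1;36 -15.5 0 0 1;36 -15.5 0 0 1;36 -15.5 0 0 1;36 -15.5 0 0 1;35.8 -15.4 10 0 1", force=30)

```text
time_s: 2.6
position: [0.4969, -0.2027, 0.1714]
tool_rot: [[0.901, 0.433, 0.008], [0.433, -0.901, -0.006], [0.005, 0.009, -1.0]]
ft_force: [1.1, -0.2, -1.8]
grip_width: 0.0854
gripper_force: 0.0
```

Run:
```python
from h import *
img('top','d.png')
for c in ['top','side']:
  print([(np.round(r['point'],3).tolist(),round(r['score'],2)) for r in spotter.mark_of('cup1',c)])
p=loc('cup1',(0.494,-0.202));go(p[0],p[1],0.13);go(p[0],p[1],0.045)
```

```text
[([0.625, -0.221, -0.004], 0.67)]
[([0.392, -0.21, -0.001], 0.84), ([0.548, -0.301, 0.001], 0.79), ([0.493, -0.205, -0.001], 0.75), ([0.623, -0.224, 0.002], 0.71), ([0.586, 0.257, -0.0], 0.63)]
cup1 [[0.493, -0.205, -0.001]]
go [np.float64(0.4929), np.float64(-0.2049), 0.13] shift [-0.23  0.05  4.07] turn 0
go [np.float64(0.4929), np.float64(-0.2049), 0.045] shift [-0.24  0.04 12.57] turn 0
```

View pics/d.png

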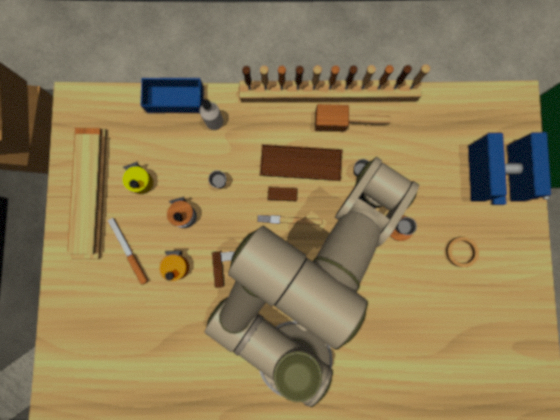

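The picture shows the newly uncovered area at (400–460, 250–400) holding no extra cup, so there are three so far. I'll grasp the first.

move_arm(series="0 0 0 0 1;0 0 4 0 1;0 0 8.6 0 1;0 0 8.6 0 1;0 0 8.6 0 -1;0 0 8.6 0 -1;0 0 8.6 0 -1;0 0 8.6 0 -1", force=30)

```text
time_s: 3.85
position: [0.4944, -0.2024, 0.0834]
tool_rot: [[0.902, 0.431, 0.001], [0.431, -0.902, -0.001], [0.0, 0.001, -1.0]]
ft_force: [-1.0, -0.8, -0.0]
grip_width: 0.0122
gripper_force: 0.0
```

move_arm(series="0 0 0 0 -1;0 0 0 0 -1;0 0 -2 0 -1;0 0 -8 0 -1;0 0 -14.5 0 -1;0 0 -14.5 0 -1;0 0 -14.5 0 -1;0 0 -14.5 0 -1")

```text
time_s: 4.85
position: [0.4938, -0.202, 0.2263]
tool_rot: [[0.902, 0.431, -0.003], [0.431, -0.902, 0.002], [-0.002, -0.003, -1.0]]
ft_force: [-1.0, -0.5, 0.2]
grip_width: 0.0005
gripper_force: 0.0
```

Run:
```python
from h import *
img('top');img('side')
s=loc('stand_rim',(0.432,-0.356));go(s[0],s[1],0.19);go(s[0],s[1],0.092)
```

```text
stand_rim [[0.43, -0.359, 0.082], [0.431, -0.357, 0.08]]
go [np.float64(0.43075), np.float64(-0.35795), 0.19] shift [-12.43  11.33   3.7 ] turn 0
go [np.float64(0.43075), np.float64(-0.35795), 0.092] shift [-12.42  11.34  13.5 ] turn 0
```

The grasp missed high: the earlier row had not been fully reached. I'll go again from the measured pose.

move_arm(series="0 0 6 0 1;0 0 10 0 1;0 0 10 0 1;0 0 14 0 1;0 0 18.2 0 1;0 0 18.2 0 1;0 0 18.2 0 1;0 0 18.2 0 1", force=30)

```text
time_s: 6.05
position: [0.4952, -0.2029, 0.0479]
tool_rot: [[0.902, 0.431, 0.003], [0.431, -0.902, -0.002], [0.002, 0.003, -1.0]]
ft_force: [0.3, -1.0, -0.3]
grip_width: 0.0852
gripper_force: 0.0
```

move_arm(series="0 0 0 0 -1;0 0 0 0 -1;0 0 0 0 -1;0 0 0 0 -1;0 0 0 0 -1;0 0 -1 0 -1;0 0 -5 0 -1;0 0 -10 0 -1")

```text
time_s: 7.05
position: [0.4938, -0.202, 0.1468]
tool_rot: [[0.902, 0.431, -0.002], [0.431, -0.902, 0.001], [-0.001, -0.002, -1.0]]
ft_force: [0.3, -0.0, -0.4]
grip_width: 0.0584
gripper_force: 32.5
```

move_arm(series="0 0 -5.5 0 -1;0 0 -5.5 0 -1;-12.4 11.4 -5.5 0 -1;-12.4 11.4 -5.5 0 -1;-12.4 11.4 -5.5 0 -1;-12.4 11.4 -5.5 0 -1;-12.4 11.4 -5.5 0 -1;-12.4 11.4 -5.5 0 -1")

```text
time_s: 8.05
position: [0.432, -0.3574, 0.2007]
tool_rot: [[0.902, 0.433, -0.0], [0.433, -0.902, 0.001], [0.0, -0.001, -1.0]]
ft_force: [-0.7, 0.2, -0.7]
grip_width: 0.0581
gripper_force: 32.5
```

Run:
```python
from h import *
img('top');img('side','e.png')
s=loc('stand_rim',(0.432,-0.356));loc('cup1',(.431,-.357),.03)
go(0.431,-0.357,0.20);go(0.431,-.357,0.095)
```

```text
stand_rim [[0.436, -0.356, 0.001], [0.428, -0.358, 0.078]]
cup1 [[0.43, -0.357, 0.151]]
go [0.431, -0.357, 0.2] shift [-0.01 -0.14  0.09] turn 0
go [0.431, -0.357, 0.095] shift [-0.01 -0.14 10.59] turn 0
```

View pics/e.png

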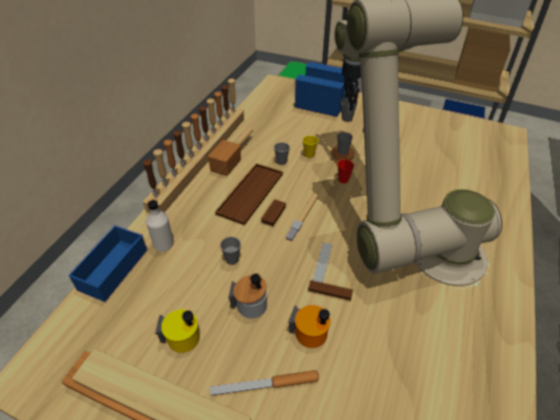

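The picture shows the cup held at (348,108), above the fixed cup at (344,142). Lowering.

move_arm(series="0 -0.1 5 0 -1;0 -0.1 7 0 -1;0 -0.1 8 0 -1;0 -0.1 9 0 -1;0 -0.1 10 0 -1;0 -0.1 10.3 0 -1;0 -0.1 10.3 0 -1;0 -0.1 10.3 0 -1")

```text
time_s: 9.35
position: [0.4312, -0.3579, 0.0983]
tool_rot: [[0.902, 0.431, 0.0], [0.431, -0.902, -0.001], [0.0, 0.001, -1.0]]
ft_force: [-0.2, 0.1, 0.4]
grip_width: 0.058
gripper_force: 32.6
```

Released from a few mm above the floor, the cup drops in. Then the next grey cup.

move_arm(series="0 0 0.3 0 -1;0 0 0.3 0 1;0 0 0.3 0 1;0 0 0.3 0 1;0 0 0.3 0 1;0 0 -5 0 1;0 0 -10 0 1;0 0 -10 0 1")

```text
time_s: 10.35
position: [0.4321, -0.3588, 0.2017]
tool_rot: [[0.902, 0.431, 0.005], [0.431, -0.902, -0.006], [0.002, 0.008, -1.0]]
ft_force: [0.6, -0.5, -0.3]
grip_width: 0.085
gripper_force: 0.0
```

Run:
```python
from h import *
img('top');img('side','f.png')
loc('cup1',(.431,-.357),.04)
p=loc('cup1',(0.624,-0.223));go(p[0],p[1],0.13);go(p[0],p[1],0.045)
for c in ['top','side']:
  print([(np.round(r['point'],3).tolist(),round(r['score'],2)) for r in spotter.mark_of('cup1',c)])
```

```text
cup1 [[0.431, -0.356, 0.044]]
cup1 [[0.626, -0.224, -0.002], [0.623, -0.224, -0.0]]
go [np.float64(0.6245), np.float64(-0.22394999999999998), 0.13] shift [23.23 -3.67  6.66] turn 0
go [np.float64(0.6245), np.float64(-0.22394999999999998), 0.045] shift [23.23 -3.65 15.16] turn 0
[([0.546, -0.301, 0.0], 0.87), ([0.589, 0.258, 0.002], 0.74), ([0.386, -0.209, 0.001], 0.66), ([0.626, -0.224, -0.002], 0.51)]
[([0.586, 0.256, 0.001], 0.97), ([0.393, -0.211, 0.001], 0.85), ([0.623, -0.224, -0.0], 0.76), ([0.431, -0.356, 0.044], 0.67)]
```

Nested: its underside reads 0.044 m against the expected 0.046 m. Next cup.

move_arm(series="23.1 -3.7 0 0 1;23.1 -3.7 0 0 1;23.1 -3.7 0 0 1;23.1 -3.7 0 0 1;23.1 -3.7 4 0 1;23.1 -3.7 8 0 1;23.1 -3.7 8 0 1;23.1 -3.7 8 0 1")

```text
time_s: 11.75
position: [0.6242, -0.2252, 0.1194]
tool_rot: [[0.902, 0.431, 0.002], [0.431, -0.902, -0.001], [0.001, 0.002, -1.0]]
ft_force: [0.8, -0.0, 0.9]
grip_width: 0.0855
gripper_force: 0.0
```

move_arm(series="0 0 4 0 1;0 0 7.5 0 1;0 0 7.5 0 1;0 0 7.5 0 -1;0 0 7.5 0 -1;0 0 7.5 0 -1;0 0 7.5 0 -1;0 0 7.5 0 -1")

```text
time_s: 12.75
position: [0.6249, -0.2253, 0.046]
tool_rot: [[0.902, 0.431, 0.005], [0.431, -0.902, -0.002], [0.003, 0.004, -1.0]]
ft_force: [-0.1, 0.7, 6.7]
grip_width: 0.058
gripper_force: 30.9
```

move_arm(series="0 0 0 0 -1;0 0 -1 0 -1;0 0 -6 0 -1;0 0 -12 0 -1;0 0 -18 0 -1;0 0 -18.5 0 -1;0 0 -18.5 0 -1;0 0 -18.5 0 -1")

```text
time_s: 13.75
position: [0.6231, -0.2245, 0.2262]
tool_rot: [[0.902, 0.431, -0.003], [0.431, -0.902, 0.002], [-0.002, -0.003, -1.0]]
ft_force: [-0.4, -0.3, -1.3]
grip_width: 0.0578
gripper_force: 32.5
```

Run:
```python
from h import *
img('top');img('side')
for c in ['top','side']:
  print([(np.round(r['point'],3).tolist(),round(r['score'],2)) for r in spotter.mark_of('cup1',c)])
go(0.431,-0.357,0.24);go(0.431,-.357,0.13)
```

```text
[([0.431, -0.354, 0.048], 0.7), ([0.587, 0.256, 0.002], 0.63), ([0.383, -0.212, 0.002], 0.51), ([0.546, -0.3, -0.0], 0.43)]
[([0.622, -0.221, 0.182], 0.82), ([0.392, -0.212, 0.0], 0.7), ([0.548, -0.303, 0.001], 0.69), ([0.588, 0.258, -0.003], 0.64), ([0.431, -0.358, 0.044], 0.47)]
go [0.431, -0.357, 0.24] shift [-23.07   3.65  -1.29] turn 0
go [0.431, -0.357, 0.13] shift [-23.06   3.66   9.71] turn 0
```

move_arm(series="-23.1 3.7 -1.4 0 -1;-23.1 3.7 -1.4 0 -1;-23.1 3.7 -1.4 0 -1;-23.1 3.7 -1.4 0 -1;-23.1 3.7 -1.4 0 -1;-23.1 3.7 -1.4 0 -1;-23.1 3.7 -1.4 0 -1;-23.1 3.7 -1.4 0 -1")

```text
time_s: 14.95
position: [0.4318, -0.3571, 0.2416]
tool_rot: [[0.902, 0.433, -0.0], [0.433, -0.902, 0.0], [-0.0, -0.0, -1.0]]
ft_force: [0.5, 0.6, -0.6]
grip_width: 0.0573
gripper_force: 32.5
```

Run:
```python
from h import *
img('top');img('side')
for c in ['top','side']:
  print([(np.round(r['point'],3).tolist(),round(r['score'],2)) for r in spotter.mark_of('cup1',c)])
go(0.431,-.357,0.13);print(observe()['grip_width'])
```

```text
[([0.579, 0.258, -0.0], 0.81), ([0.387, -0.213, 0.001], 0.78), ([0.547, -0.299, 0.0], 0.63), ([0.432, -0.355, 0.049], 0.53)]
[([0.428, -0.358, 0.044], 0.78), ([0.546, -0.304, 0.002], 0.77), ([0.431, -0.355, 0.194], 0.76), ([0.553, 0.259, -0.0], 0.71), ([0.388, -0.212, 0.001], 0.69)]
go [0.431, -0.357, 0.13] shift [-0.01 -0.06 11.18] turn 0
0.058149489302840626
```

move_arm(series="0 -0.1 5 0 -1;0 -0.1 8 0 -1;0 -0.1 9.5 0 -1;0 -0.1 10.5 0 -1;0 -0.1 11.2 0 -1;0 -0.1 11.2 0 -1;0 -0.1 11.2 0 1;0 -0.1 11.2 0 1")

```text
time_s: 16.15
position: [0.4308, -0.3568, 0.1303]
tool_rot: [[0.902, 0.431, 0.001], [0.431, -0.902, -0.001], [0.0, 0.001, -1.0]]
ft_force: [-0.3, -0.0, -0.1]
grip_width: 0.0855
gripper_force: 0.0
```

move_arm(series="0 0 0 0 1;0 0 0 0 1;0 0 0 0 1;0 0 -5 0 1;0 0 -10 0 1;0 0 -10 0 1;0 0 -10 0 1;0 0 -10 0 1")

```text
time_s: 17.15
position: [0.4304, -0.3564, 0.2285]
tool_rot: [[0.902, 0.431, -0.002], [0.431, -0.902, 0.002], [-0.001, -0.003, -1.0]]
ft_force: [0.0, 1.0, -0.4]
grip_width: 0.0854
gripper_force: 0.0
```

Run:
```python
from h import *
img('top');img('side')
for c in ['top','side']:
  print([(np.round(r['point'],3).tolist(),round(r['score'],2)) for r in spotter.mark_of('cup1',c)])
p=loc('cup1',(.555,.258),.06);go(p[0],p[1],0.24);loc('brush');loc('brush_end');loc('brush_tip')
```

```text
[([0.547, -0.3, 0.001], 0.85), ([0.387, -0.212, 0.001], 0.65), ([0.432, -0.354, 0.047], 0.54), ([0.527, 0.255, -0.001], 0.53)]
[([0.428, -0.357, 0.08], 0.79), ([0.547, -0.305, 0.0], 0.71), ([0.529, 0.257, -0.002], 0.63), ([0.392, -0.211, 0.003], 0.6), ([0.43, -0.359, 0.042], 0.47)]
cup1 [[0.527, 0.255, -0.001], [0.529, 0.257, -0.002]]
go [np.float64(0.52765), np.float64(0.2561), 0.24] shift [ 35.18 -51.11  -1.02] turn 0
brush [[0.456, 0.015, -0.004], [0.459, 0.014, -0.002]]
brush_end [[0.45, -0.095, 0.009], [0.45, -0.093, 0.004]]
brush_tip [[0.465, 0.129, 0.008], [0.465, 0.128, 0.008]]
```

The third cup has been knocked to (0.528, 0.256). Fetching it there.

move_arm(series="35.2 -51.1 0 0 1;35.2 -51.1 0 0 1;35.2 -51.1 0 0 1;35.2 -51.1 0 0 1;35.2 -51.1 0 0 1;35.2 -51.1 0 0 1;35.2 -51.1 0 0 1;35.2 -51.1 0 0 1")

```text
time_s: 18.75
position: [0.5091, 0.1391, 0.2301]
tool_rot: [[0.902, 0.431, 0.001], [0.431, -0.902, -0.0], [0.001, 0.0, -1.0]]
ft_force: [0.7, 0.0, -0.4]
grip_width: 0.0856
gripper_force: 0.0
```

Run:
```python
from h import *
img('top');img('side')
for c in ['top','side']:
  print([(np.round(r['point'],3).tolist(),round(r['score'],2)) for r in spotter.mark_of('cup1',c)])
go(.528,.256,0.12);
```

```text
[([0.547, -0.3, -0.0], 0.87), ([0.433, -0.356, 0.076], 0.81), ([0.385, -0.212, -0.002], 0.76), ([0.526, 0.254, -0.001], 0.49), ([0.433, -0.354, 0.046], 0.47)]
[([0.529, 0.256, -0.002], 0.89), ([0.392, -0.21, -0.001], 0.81), ([0.548, -0.303, 0.0], 0.7), ([0.432, -0.359, 0.081], 0.59), ([0.43, -0.358, 0.043], 0.52)]
go [0.528, 0.256, 0.12] shift [ 6.85 -9.83 10.96] turn 0
```

move_arm(series="6.8 -9.8 0 0 1;6.8 -9.8 0 0 1;6.8 -9.8 4 0 1;6.8 -9.8 9 0 1;6.8 -9.8 14 0 1;6.8 -9.8 18.4 0 1;6.8 -9.8 18.4 0 1;6.8 -9.8 18.4 0 1")

```text
time_s: 19.95
position: [0.5294, 0.2542, 0.0477]
tool_rot: [[0.903, 0.43, 0.003], [0.43, -0.903, 0.001], [0.003, 0.001, -1.0]]
ft_force: [0.1, -0.2, -0.2]
grip_width: 0.0856
gripper_force: 0.0
```

move_arm(series="0 0 0 0 -1;0 0 0 0 -1;0 0 0 0 -1;0 0 0 0 -1;0 0 0 0 -1;0 0 0 0 -1;0 0 -1 0 -1;0 0 -6 0 -1")

```text
time_s: 20.95
position: [0.5269, 0.2544, 0.105]
tool_rot: [[0.902, 0.431, -0.005], [0.431, -0.902, -0.001], [-0.005, -0.001, -1.0]]
ft_force: [0.6, 0.4, 0.5]
grip_width: 0.0579
gripper_force: 32.5
```

Run:
```python
from h import *
go(0.431,-.357,0.26)
```

```text
go [0.431, -0.357, 0.26] shift [-35.09  51.02 -15.37] turn 0
```

move_arm(series="0 0 -6 0 -1;0 0 -12 0 -1;0 0 -17 0 -1;-35 51.1 -17 0 -1;-35 51.1 -17 0 -1;-35 51.1 -17 0 -1;-35 51.1 -17 0 -1;-35 51.1 -17 0 -1")

```text
time_s: 21.95
position: [0.4791, -0.0557, 0.2768]
tool_rot: [[0.902, 0.431, 0.001], [0.431, -0.902, -0.0], [0.001, 0.001, -1.0]]
ft_force: [1.5, 0.0, -0.7]
grip_width: 0.0577
gripper_force: 32.5
```

Run:
```python
from h import *
go(0.431,-.357,0.27)
```

```text
go [0.431, -0.357, 0.27] shift [-17.34  25.11   0.69] turn 0
```

move_arm(series="-17.3 25.1 0 0 -1;-17.3 25.1 0 0 -1;-17.3 25.1 0 0 -1;-17.3 25.1 0 0 -1;-17.3 25.1 0 0 -1;-17.3 25.1 0 0 -1;-17.3 25.1 0 0 -1;-17.3 25.1 0 0 -1")

```text
time_s: 22.95
position: [0.4325, -0.3538, 0.2765]
tool_rot: [[0.902, 0.433, 0.0], [0.433, -0.902, -0.0], [0.0, 0.001, -1.0]]
ft_force: [0.8, 0.0, -0.5]
grip_width: 0.0579
gripper_force: 32.6
```

Run:
```python
from h import *
img('top');img('side','g.png')
for c in ['top','side']:
  print([(np.round(r['point'],3).tolist(),round(r['score'],2)) for r in spotter.mark_of('cup1',c)])
go(.431,-.357,0.163);
```

```text
[([0.386, -0.213, 0.001], 0.76), ([0.429, -0.357, 0.047], 0.61), ([0.547, -0.302, -0.0], 0.61), ([0.431, -0.357, 0.075], 0.39)]
[([0.547, -0.301, 0.001], 0.58), ([0.432, -0.352, 0.225], 0.57), ([0.389, -0.208, -0.001], 0.54), ([0.429, -0.359, 0.079], 0.5), ([0.431, -0.359, 0.045], 0.45)]
go [0.431, -0.357, 0.163] shift [-0.24  0.18 11.31] turn 0
```

move_arm(series="-0.1 0.1 5 0 -1;-0.1 0.1 8 0 -1;-0.1 0.1 9.5 0 -1;-0.1 0.1 10.5 0 -1;-0.1 0.1 11.2 0 -1;-0.1 0.1 11.2 0 -1;-0.1 0.1 11.2 0 1;-0.1 0.1 11.2 0 1")

```text
time_s: 24.15
position: [0.4318, -0.3566, 0.1644]
tool_rot: [[0.902, 0.431, 0.001], [0.431, -0.902, -0.001], [0.0, 0.001, -1.0]]
ft_force: [-0.4, -0.6, -0.1]
grip_width: 0.0851
gripper_force: 0.0
```

move_arm(series="0 0 0 0 1;0 0 0 0 1;0 0 0 0 1;0 0 -5 0 1;0 0 -10 0 1;0 0 -10 0 1;0 0 -10 0 1;0 0 -10 0 1")

```text
time_s: 25.15
position: [0.4314, -0.3561, 0.2625]
tool_rot: [[0.902, 0.431, -0.002], [0.431, -0.902, 0.002], [-0.001, -0.003, -1.0]]
ft_force: [-0.3, -0.2, -0.8]
grip_width: 0.0857
gripper_force: 0.0
```

Run:
```python
from h import *
img('top');a=img('side')
c=a['pixels'][90:210,260:420];cv2.imwrite('pics/k.png',cv2.resize(c,(800,600)))
for c in ['top','side']:
  print([(np.round(r['point'],3).tolist(),round(r['score'],2)) for r in spotter.mark_of('cup1',c)])
n=(.47,.375)
r=loc('pot_rim',n);h=loc('cover_hinge',n,.1);k=loc('cover_handle',n)
print(np.degrees(np.arctan2(*(h-r)[1::-1])))
go(k[0],k[1],.2,np.degrees(np.arctan2(*(h-r)[1::-1]))+90)
```

```text
[([0.386, -0.213, -0.002], 0.54), ([0.549, -0.302, 0.0], 0.54), ([0.432, -0.357, 0.079], 0.44), ([0.429, -0.356, 0.045], 0.36)]
[([0.548, -0.307, 0.003], 0.82), ([0.432, -0.356, 0.112], 0.75), ([0.393, -0.211, 0.003], 0.57), ([0.432, -0.357, 0.081], 0.53), ([0.433, -0.356, 0.043], 0.4)]
pot_rim [[0.468, 0.378, 0.061], [0.47, 0.378, 0.061]]
cover_hinge [[0.519, 0.39, 0.06], [0.517, 0.392, 0.058]]
cover_handle [[0.458, 0.372, 0.119], [0.457, 0.373, 0.119]]
15.1858372622013
go [np.float64(0.45740000000000003), np.float64(0.37234999999999996), 0.2] shift [ 33.74 -64.64   6.39] turn 10.4
```

View pics/k.png

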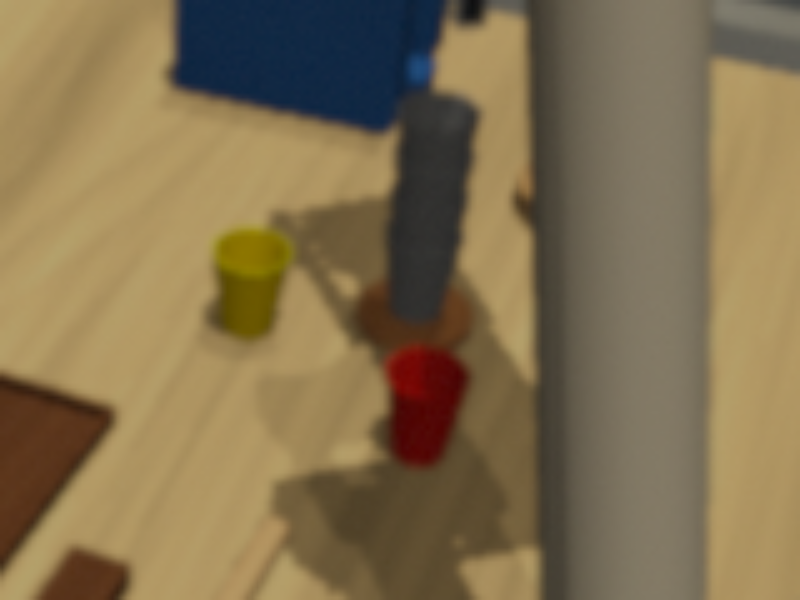

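The picture shows one straight stack of four cups, including the fixed one, at (430,200). Now to the steel pot's knob.

move_arm(series="33.7 -64.6 0 10.4 1;33.7 -64.6 0 10.4 1;33.7 -64.6 0 10.4 1;33.7 -64.6 0 10.4 1;33.7 -64.6 0 10.4 1;33.7 -64.6 0 10.4 1;33.7 -64.6 0 10.4 1;33.7 -64.6 0 10.4 1")

```text
time_s: 26.65
position: [0.4489, 0.1454, 0.2641]
tool_rot: [[0.965, 0.261, 0.001], [0.261, -0.965, 0.0], [0.001, 0.0, -1.0]]
ft_force: [2.2, -0.9, -0.3]
grip_width: 0.0857
gripper_force: 0.0
```

Run:
```python
from h import *
go(.4575,.3725,.2,105.2)
go(.4575,.3725,.1,105.2)
```

```text
go [0.4575, 0.3725, 0.2] shift [  6.75 -21.7    6.41] turn -0.1
go [0.4575, 0.3725, 0.1] shift [  6.74 -21.71  16.41] turn -0.1
```

move_arm(series="6.7 -21.7 3 0 1;6.7 -21.7 3 0 1;6.7 -21.7 3 0 1;6.7 -21.7 3 0 1;6.7 -21.7 5 0 1;6.7 -21.7 10 0 1;6.7 -21.7 16.3 0 1;6.7 -21.7 16.3 0 1")

```text
time_s: 27.65
position: [0.4553, 0.3693, 0.0975]
tool_rot: [[0.965, 0.261, -0.008], [0.261, -0.965, -0.004], [-0.009, 0.002, -1.0]]
ft_force: [-1.6, 1.0, 1.0]
grip_width: 0.0854
gripper_force: 0.0
```

move_arm(series="0 0 0 0 -1;0 0 0 0 -1;0 0 0 0 -1;0 0 0 0 -1;0 0 0 0 -1;0 0 0 0 -1;0 0 0 0 -1;0 0 0 0 -1", force=25)

```text
time_s: 28.65
position: [0.4568, 0.3714, 0.102]
tool_rot: [[0.965, 0.262, 0.001], [0.262, -0.965, 0.003], [0.001, -0.002, -1.0]]
ft_force: [-4.2, 5.1, 3.0]
grip_width: 0.0267
gripper_force: 24.6
```

Run:
```python
from h import *
s=observe();p=np.array(s['position']);e=np.array([.965,.262]);h=np.array([.518,.391])
x=(p[:2]-h)@e;z=p[2]+.019-.06;print(x,z,np.hypot(x,z),np.degrees(np.arctan2(z,-x))-28.9)
a0=np.degrees(np.arctan2(z,-x));r=np.hypot(x,z)
for a in np.linspace(a0,28.9+103,11)[1:]:
    A=np.radians(a); print(np.round([(-r*np.cos(A)-x)*100,(z-r*np.sin(A))*100],1))
```

```text
-0.06420688971539042 0.06097544227793489 0.08854676305723477 14.62129938540626
[ 1.  -0.9]
[ 2.2 -1.7]
[ 3.4 -2.2]
[ 4.7 -2.6]
[ 6.1 -2.8]
[ 7.4 -2.7]
[ 8.8 -2.4]
[10.1 -2. ]
[11.3 -1.3]
[12.3 -0.5]
```

move_arm(series="1 0 -0.9 0 -1;2.2 0 -1.7 0 -1;3.4 0 -2.2 0 -1;4.7 0 -2.6 0 -1;6.1 0 -2.8 0 -1;6.1 0 -2.8 0 -1;6.1 0 -2.8 0 -1;6.1 0 -2.8 0 -1")

```text
time_s: 29.65
position: [0.5155, 0.3886, 0.1303]
tool_rot: [[0.965, 0.262, 0.001], [0.262, -0.965, 0.005], [0.002, -0.004, -1.0]]
ft_force: [-3.5, 9.7, 2.6]
grip_width: 0.0269
gripper_force: 26.0
```

move_arm(series="1.3 0 0.1 0 -1;2.7 0 0.4 0 -1;4 0 0.8 0 -1;5.2 0 1.5 0 -1;6.2 0 2.3 0 -1;6.2 0 2.3 0 -1;6.2 0 2.3 0 -1;6.2 0 2.3 0 -1")

```text
time_s: 30.65
position: [0.5761, 0.4063, 0.1082]
tool_rot: [[0.965, 0.263, 0.004], [0.263, -0.965, 0.008], [0.006, -0.007, -1.0]]
ft_force: [-0.6, 16.6, 4.1]
grip_width: 0.0263
gripper_force: 27.0
```

Run:
```python
from h import *
img('top');img('side','l.png')
s=observe();p=np.array(s['position']);e=np.array([.965,.262]);h=np.array([.518,.391])
x=(p[:2]-h)@e;z=p[2]+.019-.06;print(x,z,np.hypot(x,z),np.degrees(np.arctan2(z,-x))-28.9)
loc('cover_handle',(.518,.391),.09)
```

```text
0.06001066303929009 0.06722974159143943 0.09011724492496949 102.8527627729512
cover_handle []
```

View pics/l.png

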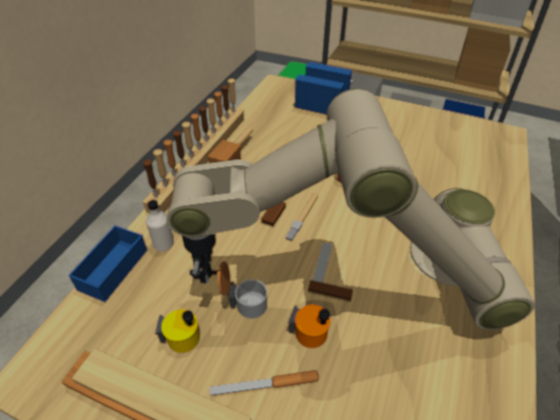

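The picture shows the cover standing up at (226,278), the knob in the fingers, and the open pot at (250,297). I'll release it and rise.

move_arm(series="0 0 0 0 0.2;0 0 0 0 0.2;0 0 0 0 0.2;0 0 0 0 0.2;0 0 -5 0 0.2;0 0 -10 0 0.2;0 0 -12 0 0.2;0 0 -12 0 0.2")

```text
time_s: 31.85
position: [0.5763, 0.4025, 0.2274]
tool_rot: [[0.965, 0.261, 0.003], [0.261, -0.965, 0.001], [0.003, -0.001, -1.0]]
ft_force: [0.2, 0.4, 0.1]
grip_width: 0.0511
gripper_force: 0.0
```

Run:
```python
from h import *
img('top');img('side')
print(observe()['q'])
loc('cover_handle',(.518,.391),.09)
E=loc('brush_end');T=loc('brush_tip');loc('brush');u=(T-E)[:2];u/=np.linalg.norm(u);print(u,np.degrees(np.arctan2(u[1],u[0])))
g=E[:2]+u*.025
go(g[0],g[1],.2,np.degrees(np.arctan2(u[1],u[0]))-90)
```

```text
[ 25.309  38.424  46.09   -0.002  95.609 100.174]
cover_handle [[0.573, 0.407, 0.125], [0.572, 0.407, 0.128]]
brush_end [[0.452, -0.093, 0.007], [0.449, -0.095, 0.004]]
brush_tip [[0.466, 0.127, 0.008], [0.464, 0.128, 0.008]]
brush [[0.456, 0.016, -0.002], [0.456, 0.016, -0.001]]
[0.064 0.998] 86.34805103857525
go [np.float64(0.45249238462223523), np.float64(-0.06905076531805296), 0.2] shift [-24.22  42.29   2.56] turn -71.2
```

move_arm(series="-24.2 42.3 0 -71 0.2;-24.2 42.3 0 -71 0.2;-24.2 42.3 0 -71 0.2;-24.2 42.3 0 -71 0.2;-24.2 42.3 0 -71 0.2;-24.2 42.3 0 -71 0.2;-24.2 42.3 0 -71 0.2;-24.2 42.3 0 -71 0.2")

```text
time_s: 33.35
position: [0.4556, -0.0583, 0.2261]
tool_rot: [[0.064, 0.998, 0.001], [0.998, -0.064, -0.0], [-0.0, 0.001, -1.0]]
ft_force: [1.4, -1.2, 0.7]
grip_width: 0.0511
gripper_force: 0.0
```

Run:
```python
from h import *
img('side');loc('brush')
go(.4525,-.069,.1,-3.7)
go(.4525,-.069,.005,-3.7)
```

```text
brush [[0.456, 0.016, -0.002], [0.458, 0.016, -0.003]]
go [0.4525, -0.069, 0.1] shift [-1.01 -0.25 12.6 ] turn -0.4
go [0.4525, -0.069, 0.005] shift [-1.01 -0.25 22.1 ] turn -0.4
```

move_arm(series="-1 -0.2 6 0 0.2;-1 -0.2 12 0 0.2;-1 -0.2 17 0 0.2;-1 -0.2 20 0 0.2;-1 -0.2 21.3 0 0.2;-1 -0.2 21.9 0 0.2;-1 -0.2 22 0 0.2;-1 -0.2 22.1 0 0.2")

```text
time_s: 34.5
position: [0.454, -0.0668, 0.0056]
tool_rot: [[0.067, 0.998, 0.002], [0.998, -0.067, -0.001], [-0.001, 0.002, -1.0]]
ft_force: [0.3, -1.1, 1.1]
grip_width: 0.0513
gripper_force: 0.0
```

move_arm(series="0 0 0 0 0.2;0 0 0 0 -1;0 0 0 0 -1;0 0 0 0 -1;0 0 0 0 -1;0 0 0 0 -1;0 0 -1 0 -1;0 0 -3 0 -1", force=20)

```text
time_s: 35.5
position: [0.4531, -0.0665, 0.0351]
tool_rot: [[0.067, 0.998, -0.002], [0.998, -0.067, 0.001], [0.001, -0.002, -1.0]]
ft_force: [-0.2, -0.6, -1.4]
grip_width: 0.0195
gripper_force: 20.0
```

move_arm(series="0 0 -4 0 -1;0 0 -8 0 -1;0 0 -12 0 -1;0 0 -16 0 -1;0 0 -20 0 -1;0 0 -20 0 -1;0 0 -20 0 -1;0 0 -20 0 -1")

```text
time_s: 36.5
position: [0.453, -0.0665, 0.2338]
tool_rot: [[0.067, 0.998, -0.002], [0.998, -0.067, 0.001], [0.001, -0.002, -1.0]]
ft_force: [-0.2, 0.4, -1.2]
grip_width: 0.0192
gripper_force: 20.0
```

Run:
```python
from h import *
img('top');img('side','m.png')
for t in ['brush_end','brush_tip','brush_grip']: loc(t)
```

```text
brush_end [[0.654, -0.026, -0.001], [0.45, -0.095, 0.231]]
brush_tip [[0.466, 0.129, 0.238], [0.464, 0.13, 0.239]]
brush_grip [[0.46, 0.014, 0.234], [0.459, 0.012, 0.234]]
```

View pics/m.png

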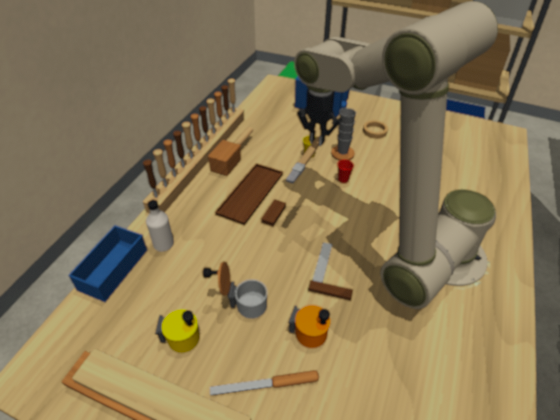

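The picture shows the brush held level at about (305,165): it does not droop under gravity. The tool always points down, so I'll lay the brush back, regrip it close behind the ferrule and pivot it in the fingers over the pot's rim.

move_arm(series="0 0 6 0 -1;0 0 12 0 -1;0 0 17 0 -1;0 0 20 0 -1;0 0 22 0 -1;0 0 22.7 0 -1;0 0 22.8 0 -1;0 0 22.8 0 -1")

```text
time_s: 37.9
position: [0.4539, -0.0668, 0.0075]
tool_rot: [[0.067, 0.998, 0.001], [0.998, -0.067, -0.001], [-0.0, 0.001, -1.0]]
ft_force: [-0.2, -0.1, 0.1]
grip_width: 0.0194
gripper_force: 20.0
```

move_arm(series="0 0 0 0 0;0 0 0 0 0.1;0 0 0 0 0.1;0 0 0 0 0.1;0 0 -4 0 0.1;5 0 -4 0 0.1;10.2 0 -4 0 0.1;10.2 0 -4 0 0.1")

```text
time_s: 38.9
position: [0.46, 0.0377, 0.0469]
tool_rot: [[0.063, 0.998, -0.0], [0.998, -0.063, 0.0], [0.0, -0.0, -1.0]]
ft_force: [0.3, 0.5, -0.1]
grip_width: 0.0469
gripper_force: 0.0
```

Run:
```python
from h import *
b=img('top');img('side')
for t in ['brush_end','brush_tip','brush_grip']: loc(t)
m=spotter.cut_out('tray','top')[0]['pixels'].astype(np.uint8)
p=np.argwhere(m)[:,::-1];w=ray(b,p,.008)[:,:2];print(w.mean(0),cv2.minAreaRect((w*1000).astype(np.float32)))
t=loc('brush_tip');e=loc('brush_end');u=(t-e)[:2];u/=np.linalg.norm(u);g=t[:2]-.09*u
go(g[0],g[1],.005,np.degrees(np.arctan2(u[1],u[0]))-90)
```

```text
brush_end [[0.45, -0.094, 0.009], [0.45, -0.094, 0.003]]
brush_tip [[0.435, -0.357, 0.113], [0.468, 0.127, 0.008]]
brush_grip [[0.46, 0.012, 0.003]]
[ 0.656 -0.023] ((656.4273681640625, -22.892486572265625), (280.27197265625, 112.92198181152344), 86.15020751953125)
brush_tip [[0.435, -0.357, 0.113], [0.468, 0.127, 0.008]]
brush_end [[0.45, -0.094, 0.009], [0.45, -0.094, 0.003]]
go [np.float64(0.44592682641106307), np.float64(-0.02516053759297561), 0.005] shift [-6.09 -1.04  4.19] turn -7.3
```

move_arm(series="0 0 2 0 0.1;0 0 3.5 0 0.1;0 0 4.1 0 0.1;0 0 4.1 0 0.1;0 0 4.1 0 -1;0 0 4.1 0 -1;0 0 4.1 0 -1;0 0 4.1 0 -1", force=20)

```text
time_s: 40.55
position: [0.4606, 0.0351, 0.0064]
tool_rot: [[0.067, 0.998, 0.001], [0.998, -0.067, -0.0], [-0.0, 0.001, -1.0]]
ft_force: [-1.0, -0.0, 7.1]
grip_width: 0.019
gripper_force: 22.4
```

move_arm(series="0 0 0 0 -1;0 0 -1 0 -1;0 0 -5 0 -1;0 0 -10 0 -1;0 0 -14 0 -1;0 0 -14 0 -1;0 0 -14 0 -1;0 0 -14 0 -1")

```text
time_s: 41.55
position: [0.4598, 0.0352, 0.1448]
tool_rot: [[0.067, 0.998, -0.002], [0.998, -0.067, 0.0], [0.0, -0.002, -1.0]]
ft_force: [-0.2, 0.0, -0.9]
grip_width: 0.0193
gripper_force: 21.7
```

Run:
```python
from h import *
img('top');img('side')
for t in ['brush_end','brush_tip','brush_grip']: loc(t)
r=loc('pot_rim',(.47,.375))
go(.468,.453,.15,0)
```

```text
brush_end [[0.434, -0.354, 0.115], [0.448, -0.096, 0.141]]
brush_tip [[0.466, 0.125, 0.149], [0.466, 0.128, 0.148]]
brush_grip [[0.46, 0.01, 0.142]]
pot_rim [[0.47, 0.376, 0.061], [0.468, 0.374, 0.062]]
go [0.468, 0.453, 0.15] shift [41.74 -2.05 -0.42] turn -3.9
```

move_arm(series="41.5 -1.7 0 0 -1;41.5 -1.7 0 0 -1;41.5 -1.7 0 0 -1;41.5 -1.7 0 0 -1;41.5 -1.7 0 0 -1;41.5 -1.7 0 0 -1;41.5 -1.7 0 0 -1;41.5 -1.7 0 0 -1")

```text
time_s: 43.05
position: [0.4705, 0.4527, 0.145]
tool_rot: [[0.064, 0.998, -0.0], [0.998, -0.064, 0.0], [0.0, -0.0, -1.0]]
ft_force: [0.4, -0.2, -0.4]
grip_width: 0.019
gripper_force: 21.7
```

Run:
```python
from h import *
go(.471,.450,.075)
```

```text
go [0.471, 0.45, 0.075] shift [-0.27  0.07  7.  ] turn 0
```

move_arm(series="-0.2 0 4 0 -1;-0.2 0 7 0 -1;-0.2 0 7.5 0 -1;-0.2 0 7.8 0 -1;-0.2 0 8.1 0 -1;-0.2 0 8.4 0 -1;-0.2 0 8.6 0 -1;-0.2 0 8.6 0 -1")

```text
time_s: 44.05
position: [0.472, 0.4495, 0.0618]
tool_rot: [[0.067, 0.998, 0.004], [0.998, -0.067, 0.003], [0.004, 0.003, -1.0]]
ft_force: [-0.2, 3.1, 4.9]
grip_width: 0.0194
gripper_force: 22.9
```

move_arm(series="0 0 0.2 0 -1;0 0 0.4 0 -1;0 0 0.6 0 -1;0 0 0.8 0 -1;0 0 0.8 0 -1;0 0 0.8 0 -1;0 0 0.8 0 -1;0 0 0.8 0 -1")

```text
time_s: 45.05
position: [0.472, 0.4499, 0.054]
tool_rot: [[0.067, 0.998, 0.004], [0.998, -0.067, 0.004], [0.004, 0.004, -1.0]]
ft_force: [0.7, 4.3, 5.2]
grip_width: 0.0194
gripper_force: 24.3
```

Run:
```python
from h import *
img('top');img('side','n.png')
for t in ['brush_end','brush_tip','brush_grip']: loc(t)
```

```text
brush_end [[0.464, 0.324, 0.098], [0.46, 0.325, 0.096]]
brush_tip [[0.478, 0.535, 0.033]]
brush_grip [[0.467, 0.428, 0.064], [0.475, 0.424, 0.063]]
```

View pics/n.png

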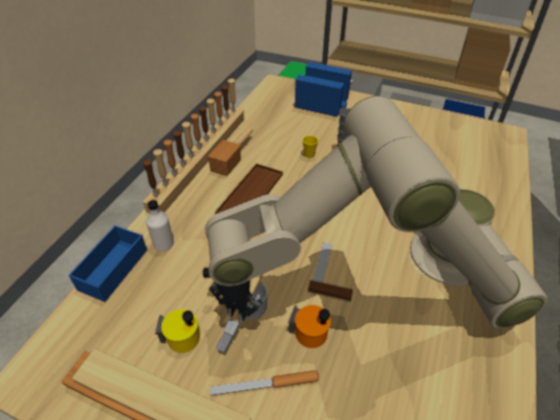

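The picture shows the brush tilted over the pot's rim, tip down at (228,340), and the force at about 5 N. Tilting a little further.

move_arm(series="0 0 0.2 0 -1;0 0 0.4 0 -1;0 0 0.5 0 -1;0 0 0.5 0 -1;0 0 0.5 0 -1;0 0 0.5 0 -1;0 0 0.5 0 -1;0 0 0.5 0 -1")

```text
time_s: 46.45
position: [0.4721, 0.4503, 0.0493]
tool_rot: [[0.066, 0.998, 0.005], [0.998, -0.066, 0.005], [0.005, 0.004, -1.0]]
ft_force: [-0.8, 7.4, 7.0]
grip_width: 0.0195
gripper_force: 25.2
```

move_arm(series="0 0 -3 0 -1;0 0 -6 0 -1;0 0 -9 0 -1;-10.5 0 -9 0 -1;-10.5 0 -9 0 -1;-10.5 0 -9 0 -1;-10.5 0 -9 0 -1;-10.5 0 -9 0 -1")

```text
time_s: 47.45
position: [0.4641, 0.3444, 0.1369]
tool_rot: [[0.066, 0.998, 0.0], [0.998, -0.066, 0.0], [0.0, 0.0, -1.0]]
ft_force: [0.6, -0.3, -0.4]
grip_width: 0.0191
gripper_force: 24.2
```

Run:
```python
from h import *
img('top');img('side')
e=loc('brush_end');t=loc('brush_tip');loc('brush_grip');loc('cover_handle',(.518,.391),.09);print((t-e),np.degrees(np.arcsin((e-t)[2]/.22)))
p=np.array(observe()['position']);print(p, t-p)
```

```text
brush_end [[0.547, 0.043, -0.0], [0.453, 0.222, 0.189]]
brush_tip [[0.469, 0.429, 0.106]]
brush_grip [[0.463, 0.323, 0.147], [0.465, 0.323, 0.146]]
cover_handle [[0.571, 0.404, 0.126], [0.575, 0.406, 0.127]]
[-0.031  0.296  0.012] -3.0876532923007516
[0.464 0.344 0.137] [ 0.005  0.085 -0.031]
```

move_arm(series="-2.4 0 0 0 -1;-2.4 0 3 0 -1;-2.4 0 5 0 -1;-2.4 0 6 0 -1;-2.4 0 6.2 0 -1;-2.4 0 6.2 0 -1;-2.4 0 6.2 0 -1;-2.4 0 6.2 0 -1")

```text
time_s: 48.95
position: [0.4627, 0.3197, 0.0753]
tool_rot: [[0.067, 0.998, 0.001], [0.998, -0.067, 0.0], [0.0, 0.001, -1.0]]
ft_force: [-0.3, -0.2, -0.1]
grip_width: 0.0193
gripper_force: 24.2
```

move_arm(series="0.5 0 -0.3 0 -1;1 0 -0.6 0 -1;1.3 0 -1 0 -1;1.6 0 -1.3 0 -1;1.9 0 -1.6 0 -1;2.2 0 -2 0 -1;2.2 0 -2 0 -1;2.2 0 -2 0 -1")

```text
time_s: 49.95
position: [0.4641, 0.3409, 0.0952]
tool_rot: [[0.067, 0.998, 0.0], [0.998, -0.067, -0.002], [-0.002, 0.0, -1.0]]
ft_force: [0.1, -5.8, 1.6]
grip_width: 0.019
gripper_force: 23.9
```

Run:
```python
from h import *
b=img('top');a=img('side','o.png')
cv2.imwrite('pics/o2.png',cv2.resize(a['pixels'][220:340,180:340],(800,600)))
e=loc('brush_end');loc('brush_tip');loc('brush_grip')
```

```text
brush_end [[0.456, 0.23, 0.18], [0.454, 0.232, 0.171]]
brush_tip [[0.47, 0.411, 0.047]]
brush_grip [[0.462, 0.319, 0.113], [0.464, 0.313, 0.11]]
```

View pics/o2.png

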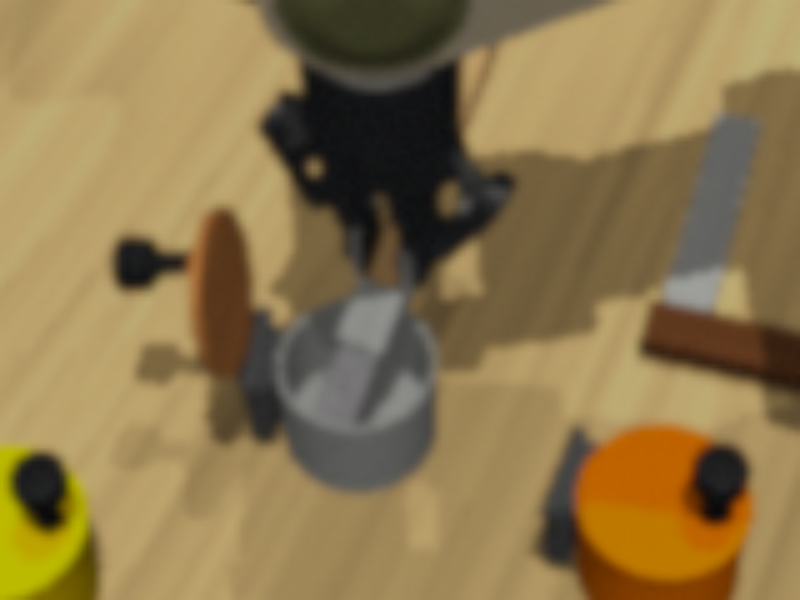

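The picture shows the bristles inside the pot at (350,375), about 36° down, with the tip near z = 0.047. Swinging a little more, then dipping deeper.

move_arm(series="0.3 0 -0.4 0 -1;0.6 0 -0.6 0 -1;0.1 0 0.2 0 -1;0.1 0 1 0 -1;0.1 0 1.7 0 -1;0.1 0 2.2 0 -1;0.1 0 2.4 0 -1;0.1 0 2.4 0 -1")

```text
time_s: 51.35
position: [0.4641, 0.3426, 0.0708]
tool_rot: [[0.067, 0.998, -0.0], [0.998, -0.067, 0.0], [0.0, -0.0, -1.0]]
ft_force: [-0.7, -0.3, -0.2]
grip_width: 0.0188
gripper_force: 26.3
```

Run:
```python
from h import *
b=img('top');a=img('side')
e=loc('brush_end');loc('brush_tip');loc('brush_grip');print(observe()['ft_force'],observe()['position'])
```

```text
brush_end [[0.457, 0.236, 0.158], [0.458, 0.237, 0.159]]
brush_tip [[0.468, 0.405, 0.015]]
brush_grip [[0.462, 0.32, 0.092], [0.465, 0.316, 0.09]]
[ 0.035 -0.33  -0.728] [0.464 0.343 0.071]
```

Dipped, with the tip at z ≈ 0.015. Lifting out and carrying it to the tray.

move_arm(series="0 0 -5 0 -1;0 0 -10 0 -1;0 0 -14 0 -1;-10 0 -14.5 0 -1;-33.4 21.6 -14.5 0 -1;-33.4 21.6 -14.5 0 -1;-33.4 21.6 -14.5 0 -1;-33.4 21.6 -14.5 0 -1")

```text
time_s: 52.75
position: [0.6028, 0.0727, 0.2155]
tool_rot: [[0.067, 0.998, 0.0], [0.998, -0.067, 0.0], [0.0, 0.0, -1.0]]
ft_force: [0.8, 0.0, -0.2]
grip_width: 0.0197
gripper_force: 26.3
```

Run:
```python
from h import *
go(.657,-.005,.1,-3.85);print(observe()['grip_width'])
```

```text
go [0.657, -0.005, 0.1] shift [-7.39  5.93 11.55] turn -0.0
0.019734743228741965
```

move_arm(series="-7.4 5.9 0 0 -1;-7.4 5.9 0 0 -1;-7.4 5.9 4 0 -1;-7.4 5.9 8 0 -1;-7.4 5.9 11.5 0 -1;-7.4 5.9 11.5 0 -1;-7.4 5.9 11.5 0 -1;-7.4 5.9 11.5 0 -1")

```text
time_s: 53.75
position: [0.6566, -0.0033, 0.1022]
tool_rot: [[0.067, 0.998, 0.003], [0.998, -0.067, -0.001], [-0.0, 0.003, -1.0]]
ft_force: [-0.2, 0.2, -1.1]
grip_width: 0.0195
gripper_force: 26.3
```

Run:
```python
from h import *
b=img('top');a=img('side')
e=loc('brush_end');loc('brush_tip');loc('brush_grip');loc('tray',(.656,-.02))
go(.657,-.005,.011);print(observe()['grip_width'])
```

```text
brush_end [[0.651, -0.11, 0.193], [0.647, -0.109, 0.188]]
brush_tip [[0.43, -0.362, 0.114], [0.66, 0.06, 0.05]]
brush_grip [[0.656, -0.029, 0.126], [0.657, -0.032, 0.122]]
tray [[0.66, -0.023, -0.001]]
go [0.657, -0.005, 0.011] shift [-0.17  0.13  8.93] turn 0
0.019516058091294683
```

move_arm(series="-0.2 0 2 0 -1;-0.2 0 3.5 0 -1;-0.2 0 4 0 -1;-0.2 0 4.5 0 -1;-0.2 0 5 0 -1;-0.2 0 5.5 0 -1;-0.2 0 6 0 -1;-0.2 0 6 0 -1")

```text
time_s: 55.25
position: [0.6555, -0.0049, 0.0397]
tool_rot: [[0.067, 0.998, -0.001], [0.998, -0.067, 0.001], [0.0, -0.001, -1.0]]
ft_force: [0.2, -0.2, 1.3]
grip_width: 0.0193
gripper_force: 22.6
```

move_arm(series="0 0 0.4 0 -1;0 0 0.8 0 -1;0 0 1.2 0 -1;0 0 1.6 0 -1;0 0 2 0 -1;0 0 2.2 0 -1;0 0 2.2 0 -1;0 0 2.2 0 -1")

```text
time_s: 56.25
position: [0.6556, -0.0051, 0.0183]
tool_rot: [[0.067, 0.998, -0.0], [0.998, -0.067, 0.0], [0.0, -0.0, -1.0]]
ft_force: [0.4, -0.3, 0.1]
grip_width: 0.0192
gripper_force: 22.7
```

Run:
```python
from h import *
b=img('top');a=img('side')
e=loc('brush_end');loc('brush_tip');loc('brush_grip')
s=observe();print(s['position'],s['ft_force'])
```

```text
brush_end [[0.648, -0.136, 0.035], [0.648, -0.137, 0.03]]
brush_tip [[0.66, 0.083, 0.011]]
brush_grip [[0.654, -0.032, 0.023]]
[ 0.656 -0.005  0.018] [-0.783  0.218 -0.113]
```

move_arm(series="0 0 0.3 0 -1;0 0 0.6 0 -1;0 0 0.6 0 -1;0 0 0.6 0 0;0 0 0.6 0 0;0 0 0.6 0 0;0 0 0.6 0 0;0 0 -4 0 0")

```text
time_s: 57.65
position: [0.6539, -0.0049, 0.0556]
tool_rot: [[0.067, 0.998, -0.007], [0.998, -0.067, 0.001], [0.001, -0.007, -1.0]]
ft_force: [0.2, 0.5, 0.7]
grip_width: 0.0425
gripper_force: 0.0
```

move_arm(series="0 0 -6 0 0;0 0 -12 0 0;0 0 -18 0 0;0 0 -18 0 0;0 0 -18 0 0;0 0 -18 0 0;0 0 -18 0 0;0 0 -18 0 0")

```text
time_s: 58.65
position: [0.6557, -0.0052, 0.2377]
tool_rot: [[0.067, 0.998, -0.001], [0.998, -0.067, 0.0], [0.0, -0.001, -1.0]]
ft_force: [-1.1, -0.4, 0.1]
grip_width: 0.0429
gripper_force: 0.0
```

Run:
```python
from h import *
b=img('top');a=img('side','p.png')
loc('brush_end');loc('brush_tip');loc('brush_grip')
k=loc('cover_handle',(.518,.391),.09)
go(k[0],k[1],.2,-74.8);go(k[0],k[1],k[2]-.019,-74.8)
```

```text
brush_end [[0.647, -0.136, 0.015], [0.433, -0.36, 0.046]]
brush_tip [[0.665, 0.084, 0.013]]
brush_grip [[0.656, -0.033, 0.012]]
cover_handle [[0.573, 0.405, 0.129]]
go [np.float64(0.5726), np.float64(0.4048), 0.2] shift [ 40.35 -11.05   3.84] turn 70.9
go [np.float64(0.5726), np.float64(0.4048), np.float64(0.11)] shift [ 40.35 -11.05  12.84] turn 70.9
```

View pics/p.png

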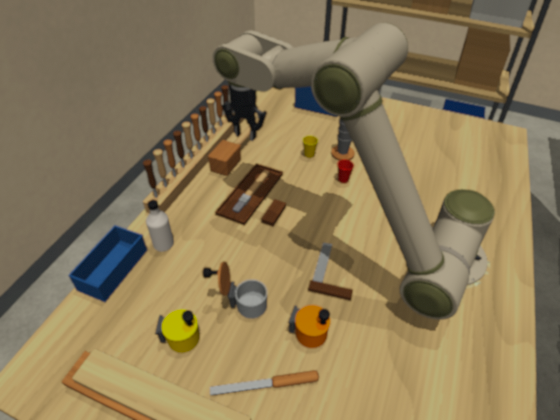

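The picture shows the brush lying flat in the tray at (250,192) and the cover still upright at (225,278). Back to the knob.

move_arm(series="40.4 -11 0 71 0.3;40.4 -11 0 71 0.3;40.4 -11 0 71 0.3;40.4 -11 0 71 0.3;40.4 -11 0 71 0.3;40.4 -11 0 71 0.3;40.4 -11 0 71 0.3;40.4 -11 0 71 0.3")

```text
time_s: 60.15
position: [0.5714, 0.4089, 0.2377]
tool_rot: [[0.964, 0.265, -0.001], [0.265, -0.964, 0.0], [-0.0, -0.0, -1.0]]
ft_force: [0.1, -0.7, 0.8]
grip_width: 0.0558
gripper_force: 0.0
```

Run:
```python
from h import *
go(.573,.4055,.11,-74.8)
```

```text
go [0.573, 0.4055, 0.11] shift [ 0.07  0.38 12.77] turn 0.2
```

move_arm(series="0.1 0.4 5 0 0.3;0.1 0.4 9 0 0.3;0.1 0.4 12 0 0.3;0.1 0.4 12.8 0 0.3;0.1 0.4 12.8 0 0.3;0.1 0.4 12.8 0 -1;0.1 0.4 12.8 0 -1;0.1 0.4 12.8 0 -1", force=25)

```text
time_s: 61.15
position: [0.575, 0.406, 0.1129]
tool_rot: [[0.965, 0.264, 0.004], [0.264, -0.965, 0.009], [0.006, -0.008, -1.0]]
ft_force: [-1.3, 15.4, 3.0]
grip_width: 0.027
gripper_force: 25.3
```

Run:
```python
from h import *
s=observe();p=np.array(s['position']);e=np.array([.965,.262]);h=np.array([.518,.391])
x=(p[:2]-h)@e;z=p[2]+.019-.06;print(s['grip_width'],x,z,np.hypot(x,z),np.degrees(np.arctan2(z,-x))-28.9)
a0=np.degrees(np.arctan2(z,-x));r=np.hypot(x,z)
for a in np.linspace(a0,28.9,14)[1:]:
    A=np.radians(a); print(np.round([(-r*np.cos(A)-x)*100,(z-r*np.sin(A))*100],1))
```

```text
0.02699285315275179 0.05889712267884857 0.0719358540613585 0.0929711684307797 100.40873122446027
[-1.  -0.7]
[-2.1 -1.3]
[-3.3 -1.7]
[-4.5 -2. ]
[-5.8 -2.1]
[-7. -2.]
[-8.3 -1.8]
[-9.4 -1.4]
[-10.6  -0.8]
[-11.6  -0.1]
[-12.5   0.7]
[-13.4   1.6]
[-14.    2.7]
```

move_arm(series="-1.2 -0.2 -0.9 0 -1;-2.6 -0.2 -1.6 0 -1;-4 -0.2 -2 0 -1;-5.5 -0.2 -2.2 0 -1;-7 -0.2 -2.1 0 -1;-8.5 -0.2 -1.8 0 -1;-8.5 -0.2 -1.8 0 -1;-8.5 -0.2 -1.8 0 -1")

```text
time_s: 62.15
position: [0.4929, 0.3821, 0.1297]
tool_rot: [[0.965, 0.261, 0.001], [0.261, -0.965, 0.002], [0.001, -0.001, -1.0]]
ft_force: [-3.8, 2.3, 6.7]
grip_width: 0.0266
gripper_force: 26.5
```

move_arm(series="-1.4 0 0.6 0 -1;-2.6 0 1.4 0 -1;-3.8 0 2.4 0 -1;-4.6 0 3.5 0 -1;-4.9 0 4.1 0 -1;-5 0 4.3 0 -1;-5 0 4.3 0 -1;-5 0 4.3 0 -1")

```text
time_s: 63.15
position: [0.4458, 0.3684, 0.0878]
tool_rot: [[0.965, 0.261, 0.004], [0.261, -0.965, 0.001], [0.004, 0.0, -1.0]]
ft_force: [-2.4, -4.4, 20.5]
grip_width: 0.027
gripper_force: 28.0
```

Run:
```python
from h import *
s=observe();p=np.array(s['position']);e=np.array([.965,.262]);h=np.array([.518,.391])
x=(p[:2]-h)@e;z=p[2]+.019-.06;print(s['grip_width'],x,z,s['ft_force'])
img('top');img('side');loc('cover_handle',(.47,.375));loc('cover',(.47,.375))
```

```text
0.026968614666563317 -0.07556731154052496 0.04677968252182678 [-2.397 -4.412 20.457]
cover_handle [[0.443, 0.366, 0.1], [0.447, 0.37, 0.103]]Traceback (most recent call last):
  File "<stdin>", line 4, in <module>
  File "h.py", line 25, in loc
    for m in spotter.mark_of(t,c):
             ~~~~~~~~~~~~~~~^^^^^
ValueError: it knows: brush, brush_end, brush_grip, brush_tip, cover_handle, cover_hinge, cup, offcut, pot, pot_rim, square, stand, stand_rim, tray
```

The 20 N reaction means the cover is shut on the rim. Release, rise and check.

move_arm(series="0 0 0 0 0.3;0 0 0 0 0.3;0 0 0 0 0.3;0 0 0 0 0.3;0 0 -5 0 0.3;0 0 -10 0 0.3;0 0 -15 0 0.3;0 10 -15 0 0.3")

```text
time_s: 64.35
position: [0.4613, 0.3101, 0.2391]
tool_rot: [[0.964, 0.266, 0.008], [0.266, -0.964, 0.004], [0.008, -0.001, -1.0]]
ft_force: [0.6, -0.7, 0.3]
grip_width: 0.0557
gripper_force: 0.0
```

move_arm(series="0 12 0 0 0.3;0 20 0 0 0.3;0 20 0 0 0.3;0 20 0 0 0.3;0 20 0 0 0.3;0 20 0 0 0.3;0 20 0 0 0.3;0 20 0 0 0.3")

```text
time_s: 65.35
position: [0.5127, 0.1158, 0.2353]
tool_rot: [[0.965, 0.263, -0.0], [0.263, -0.965, 0.0], [-0.0, -0.0, -1.0]]
ft_force: [0.2, 0.0, 0.3]
grip_width: 0.0556
gripper_force: 0.0
```

Run:
```python
from h import *
b=img('top');a=img('side','q.png')
cv2.imwrite('pics/q2.png',cv2.resize(a['pixels'][90:330,160:440],(800,600)))
k=loc('cover_handle',(.46,.375));h=loc('cover_hinge',(.518,.391),.03)
d=k-np.array([.518,.391,.06]);print(np.degrees(np.arctan2(d[2],np.hypot(*d[:2])))-28.9)
for t in ['brush_end','brush_tip','brush_grip','offcut','square']: loc(t)
for c in ['top','side']:
  print([(np.round(r['point'],3).tolist(),round(r['score'],2)) for r in spotter.mark_of('cup1',c)])
```

```text
cover_handle [[0.445, 0.368, 0.103], [0.446, 0.371, 0.104]]
cover_hinge [[0.517, 0.39, 0.058], [0.522, 0.391, 0.062]]
1.0978512166030434
brush_end [[0.649, -0.136, 0.013], [0.646, -0.138, 0.009]]
brush_tip [[0.666, 0.084, 0.013], [0.662, 0.087, 0.015]]
brush_grip [[0.654, -0.031, 0.012], [0.657, -0.034, 0.01]]
offcut [[0.546, 0.041, 0.001], [0.546, 0.042, 0.003]]
square [[0.292, 0.26, 0.004], [0.286, 0.262, -0.001]]
[([0.548, -0.299, 0.002], 0.85), ([0.433, -0.359, 0.115], 0.75), ([0.386, -0.215, 0.0], 0.67), ([0.426, -0.356, 0.047], 0.6), ([0.435, -0.357, 0.079], 0.51)]
[([0.432, -0.356, 0.045], 0.7), ([0.43, -0.359, 0.082], 0.6), ([0.432, -0.356, 0.11], 0.58), ([0.548, -0.304, -0.0], 0.56), ([0.543, 0.046, 0.004], 0.17)]
```

View pics/q2.png

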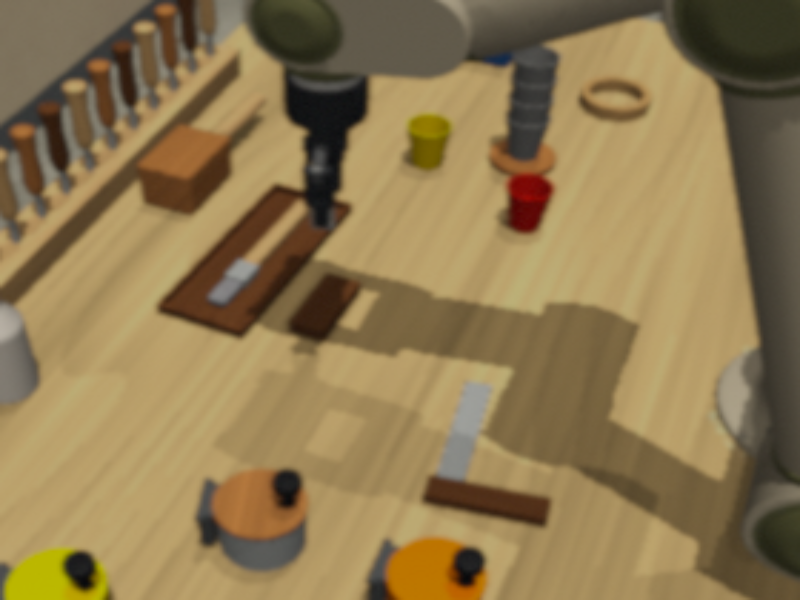

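The crop shows the steel pot's cover shut at (260,505), the brush flat in the tray at (255,255), the four-cup stack at (530,105), and the offcut and square where they were. No other grey cup shows.

```bash
python3 -c "
from rig import order;print(order.close_job())"
```

```text
the job is handed in; nothing more can be done
None
```

The job is handed in: cover shut (within about 1° by camera), brush dipped to about 45 mm below the rim and lying flat in the tray, all three loose grey cups nested on the stand, and the offcut and square where they were; no verdict came back.

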